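# Dry run of a dip-coating pot: nest the cups and hold the sample stem in the guide

### The arm

A 6-joint arm with a two-finger parallel gripper is mounted at the origin on a cart in front of the work surface, level with it; the furniture and walls round the work are solid. World frame = base frame: x ahead of the robot, y to its left, z up, the work surface at z = 0. Lengths are in m, angles in rad, forces in N, time in s.
With the tool pointing down it reaches from about 0.35 to 0.85 m from the base axis. Payload 8.1 kg.
Tool frame: the origin (TCP) lies at the very end of the fingers, on their centre line; the grasp point (between the pads) lies 19 mm behind it; z points along the fingers, y is the line along which they close (so a half turn about z gives the same grasp; the last joint's range is limited). The gripper opens to 93 mm and grips with 3 to 60 N. Pads are 15 mm wide; open, the fingers measure 128 mm over their backs; the gripper's body (75 mm by 188 mm) begins 65 mm behind the grasp point.
Start: joints at [-1.32, 0.13, 1.488, -0, 1.523, -0.085], TCP at [0.198, -0.566, 0.219] pointing down, gripper open.
Joint ranges: [-2.96, 2.96], [-0.89, 2.26], [0.02, 2.5], [-1.34, 4.48], [0, 2.73], [-2.66, 2.66]. Speed limits (rad/s): [2.39, 2.39, 2.79, 3.14, 3.14, 3.14].

### API

Orientations are given as a rotation vector (axis times angle).
In Python, from plant import monitor, eyes, ticket gives the robot as it stands.
- The arm moves only by the tool arm_command, never from a script. Its argument "deltas" is a list that holds one entry, the list of rows, each a list of 6 numbers: the shift along the world's x, y, z in cm, then the turn, a rotation vector about the world's x, y, z in degrees. In form: [[[tx, ty, tz, rx, ry, rz], ...]]. A call has 1 to 12 rows; each row shifts and turns the commanded pose from where the row before left it; what a row does not reach is not made up. A row lasts 1/12 s, in which the tool goes at most 41.7 mm and 7.16 degrees, less where a joint would pass 70% of its speed; a pose out of reach is approached as far as the arm can. A call is refused whole if a number of a shift passes 4.17 or a number of a turn 7.16, either way. A call with a gripper value outside its range is refused whole. "gripper" is the opening, from -1 (shut) to 1 (fully open), set as the call begins (left out, the last holds). The fingers move at their own pace and stop on an object; "squeeze" is the grip in N (left out, the last holds). Time passes only in rows, so rows that do not move let the fingers close. It gives the time, the measured TCP pose, the force, the opening and the grip force at its end, in the units of the state.
- monitor.read_state(): the state, without advancing time (a new reading comes with each control period).
- eyes.read_camera(name): name is "scene" or "top" or "wrist"; returns the picture (384x512x3 uint8, blue, green, red); there is no depth.
- eyes.camera_model(name): a dict with "fx", "fy", "cx", "cy" (pixels), "rvec" (rotation vector, rad) and "tvec" (3), from world to camera coordinates, as OpenCV has them. Camera axes: x right, y down, z forward; pixel columns grow to the right and rows downward; lengths in m; the calibration is good to about 2 mm. A picture is of the moment at which its call begins: read the wrist's pose just before it. camera_model takes no time and is no camera call; for the wrist camera it gives the pose at the moment of the call.
- ticket.close_job(): hands the job in; it is judged then, once.
The state is a dict: "t": time; "q": joint angles; "dq": joint speeds; "joint_torque": joint torques, N m; "tool_pos": TCP position; "orientation": TCP orientation; "force": force on the tool from outside, world axes, zero at the start; "wrist_torque": the same for the moment, N m; "opening": finger opening in m; "gripper_force": force on a finger pad.
Only numpy, scipy, OpenCV 4.12 (cv2) and the standard library are available. Lean on these libraries where they do the work, as an engineer would, in place of code of your own. Each camera call takes 0.05 s, during which the arm holds its last target. There are 200 camera calls.

### The job

Set up the dip-coating pot for a dry run, leaving the motor, solder and glue bottle where they are: first set the aluminium liner cup down inside the dark steel pot, then hang the blue guide cup in the liner with its flange flat on the liner's rim, without dropping either. Then take the sample stem from its stand by the black handle and lower it upright through the middle of the guide's bore, never touching the guide, until its red band is level with the guide's top rim. Finish there while holding: the gripper keeps the stem still and centred, not let go, and clear of all the cups.

Things in the scene. Friction and masses are not known exactly. Their poses are not given: they have to be found in the camera images.
- pot: Dark steel round pot on a grey 112 mm square foot plate, 6 mm thick, with four bolt heads, fixed to the desk. Outer diameter 90 mm, inner 76 to 78 mm, rim 40 mm above the desk, inner floor 8 mm above the desk. Origin: centre of its underside, on the desk; z up.
- liner: Plain aluminium cup, loose, standing upright and open at the top: outer diameter 62 mm, inner 56 mm, height 75 mm, floor 4 mm thick, about 0.14 kg. Grip it across the outside near its rim; seated in the pot it stands 43 mm out of the pot. Origin: centre of its underside; z up.
- guide: Blue loose cup, 66 mm high, 0.12 kg, origin: centre of underside. Upwards: tapered body, 40 mm diameter at the foot, 50 mm at 30 mm; flange 66 mm diameter from 30 to 34 mm; neck to grip, outer 40 mm, inner 34 mm, up to 66 mm. White floor 12 mm thick with a central through bore of 20 mm diameter. Hung in the liner (flange on its rim) the origin is 45 mm above the liner's.
- guide_mouth (a point): Centre of the guide cup's top rim, 66 mm above its origin, on the axis of neck and bore.
- guide_bore (a point): Centre of the guide cup's bore, 6 mm above its origin.
- stand: Stand of the stem, fixed to the desk: dark foot disc 72 mm in diameter, 6 mm thick, solid, with an upright aluminium tube of 26 mm outer, 16 mm inner diameter, top 118 mm above the desk. Origin: centre of its underside; z up.
- stem: Loose upright stem, 0.09 kg: steel rod 8 mm diameter, 110 mm long; above it a round black handle to grip, 22 mm diameter, 110 to 165 mm above the tip. Handle's underside rests on the stand's tube; lift over 112 mm straight up to clear it. Origin: centre of the rod's lower end (tip), 8 mm above the desk at the start; z towards the handle.
- stem_tip (a point): The rod's lower end (the stem's origin).
- stem_band (a point): Middle of the red band, 6 mm wide, round the rod, 89 mm above the tip. With the band level with the rim of the seated guide the tip hangs 30 mm above the desk, 18 mm above the liner's floor.
- tub_corner (a point): Fixed: upper corner, nearest the robot and the work, of the big patterned storage tub on the right of the desk. The tub fills everything with both greater x and smaller y than this point, from the desk up past this height; keep arm and gripper out of it.
- spare_motor: Black round spare motor, 70 mm in diameter, 58 mm high, loose; leave alone. Origin: centre of its underside.
- solder: Grey roll of solder, 55 mm in diameter, 50 mm high, loose; leave alone. Origin: centre of its underside.
- glue: Small white glue bottle with a blue cap and label, upright, 24 mm in diameter, 75 mm high, loose; leave alone. Origin: centre of its underside.

How it is judged:
On the way, in this order (a step that is already met when the one before it is completed fails the run):
1. the liner cup stands on the pot's floor and is released (z of liner in the frame of pot between 0.006 and 0.0105 m and horizontal distance between liner and pot below 0.01 m and angle between liner's own z axis and vertical below 0.05 rad and contact force between the fingers and liner below 0.1 N), for 0.2 s.
2. the guide cup hangs in the liner in the pot, flange flat on the rim, and is released (z of liner in the frame of pot between 0.006 and 0.0105 m and horizontal distance between liner and pot below 0.01 m and angle between each of liner, guide's own z axis and vertical below 0.05 rad and z of guide in the frame of liner between 0.0425 and 0.048 m and horizontal distance between guide and liner below 0.009 m and contact force between the fingers and guide below 0.1 N), for 0.2 s.
At the end, for the whole second after the job is handed in: Liner on the pot floor, guide hanging level in it (tilt under 0.05 rad), both released; fingers hold the stem still, upright within 0.06 rad, band within 7 mm of the guide rim height and 5.5 mm of its axis, tip within 3.5 mm of the bore axis, touching no vessel (all of step 2 and contact force between the fingers and liner below 0.1 N and z of stem_band in the frame of guide_mouth between -0.007 and 0.007 m and horizontal distance between stem_tip and guide_bore below 0.0035 m and horizontal distance between stem_band and guide_mouth below 0.0055 m and angle between stem's own z axis and vertical below 0.06 rad and linear speed of stem below 0.02 m/s and contact force between the fingers and stem above 1 N and contact force between stem and guide below 0.3 N and contact force between stem and liner below 0.3 N and contact force between stem and pot below 0.3 N); the arm keeps its last pose, push and grip.
It fails at once if the stem touches the guide cup (contact force between stem and guide above 0.3 N).
It fails at once if the liner is let go over the pot more than 15 mm above its seat (contact force between the fingers and liner below 0.1 N and horizontal distance between liner and pot below 0.03 m and z of liner in the frame of pot above 0.023 m).
It fails at once if the guide is let go over the liner more than 15 mm above its seat (contact force between the fingers and guide below 0.1 N and horizontal distance between guide and liner below 0.025 m and z of guide in the frame of liner above 0.06 m).
It fails at once if the motor, solder or glue bottle is disturbed (distance of any of spare_motor, solder, glue from where it was at the start of the episode above 0.02 m).
It also fails if it takes over 72 s, if anything falls off the work surface, if the arm or the gripper's body presses on something with over 40 N, if the wrist force passes 120 N, or if a joint passes its speed limit or range.

## Working session

There is one attempt and no reset: what is moved stays moved. The work goes in short steps, Python scripts to look and compute and a tool call to move; the robot and the scene stay as the last step left them, time stands still between calls to the robot, and variables do not carry over. Pictures are saved under pics/ and viewed, at most 10 in all, crops included, and the job is handed in when it is done.

Besides the shell and the picture viewer there is one more tool, called after "Emit:" in YAML: its name, and indented under it one key for each argument. arm_command: Moves the arm, as the interface text tells. Its arguments: {"type":"object","properties":{"deltas":{"type":"array"},"gripper":{"type":"number"},"squeeze":{"type":"number"}},"required":["deltas"]}

```bash
mkdir -p pics; ls; cat > h.py <<'E'
import numpy as np, cv2
from plant import monitor, eyes, ticket
def snap(n,f):
    m=eyes.camera_model(n); im=eyes.read_camera(n); cv2.imwrite('pics/'+f+'.png',im); return im,m
def ray(m,u,v):
    R=cv2.Rodrigues(np.array(m['rvec'],float))[0]; t=np.array(m['tvec'],float).ravel()
    d=R.T@np.array([(u-m['cx'])/m['fx'],(v-m['cy'])/m['fy'],1]); return -R.T@t,d
def atz(m,u,v,z):
    c,d=ray(m,u,v); return c+d*(z-c[2])/d[2]
def proj(m,P):
    R=cv2.Rodrigues(np.array(m['rvec'],float))[0]; p=R@np.array(P,float)+np.array(m['tvec'],float).ravel()
    return m['fx']*p[0]/p[2]+m['cx'],m['fy']*p[1]/p[2]+m['cy']
E
python3 - <<'E'
from h import *
a,m=snap('top','top0'); b,m2=snap('scene','scene0')
print(m,m2); s=monitor.read_state(); print(s)
cv2.imwrite('pics/top0b.png',cv2.resize(a,(800,600),interpolation=cv2.INTER_CUBIC))
cv2.imwrite('pics/scene0b.png',cv2.resize(b,(800,600),interpolation=cv2.INTER_CUBIC))
E
```

```text
pics
{'fx': 391.02797143395605, 'fy': 391.02797143395605, 'cx': 257.3790752683978, 'cy': 194.40308576595595, 'rvec': array([ 2.17505403, -2.17146876,  0.08766793]), 'tvec': array([0.09979695, 0.55921513, 1.31655027])} {'fx': 494.43438134885736, 'fy': 494.43438134885736, 'cx': 248.31956690617253, 'cy': 196.54180252334027, 'rvec': array([ 1.93298375, -0.91796151,  0.53239342]), 'tvec': array([-0.30127566,  0.45958802,  1.36567305])}
{'t': 0.1, 'q': array([-1.32040367e+00,  1.31099671e-01,  1.48915584e+00, -6.03280785e-06,
        1.52300323e+00, -8.53730562e-02]), 'dq': array([-3.71857101e-04, -3.12475467e-03, -3.17166618e-03, -8.09834598e-04,
        4.41961932e-05,  7.09810195e-05]), 'joint_torque': array([ 8.56280931e-04, -5.61342931e+01, -4.93096983e+01,  7.69882207e-02,
        2.90779013e-02, -6.19816842e-05]), 'tool_pos': array([ 0.19760259, -0.56598669,  0.21769195]), 'orientation': array([-3.09578752e+00, -5.24668595e-01,  2.25004090e-04]), 'force': array([ 0.30393672, -0.02310071,  0.34485346]), 'wrist_torque': array([0.0032069 , 0.00907161, 0.05362605]), 'gripper_force': 0.0, 'opening': 0.09344921597567993}
```

View pics/top0b.png

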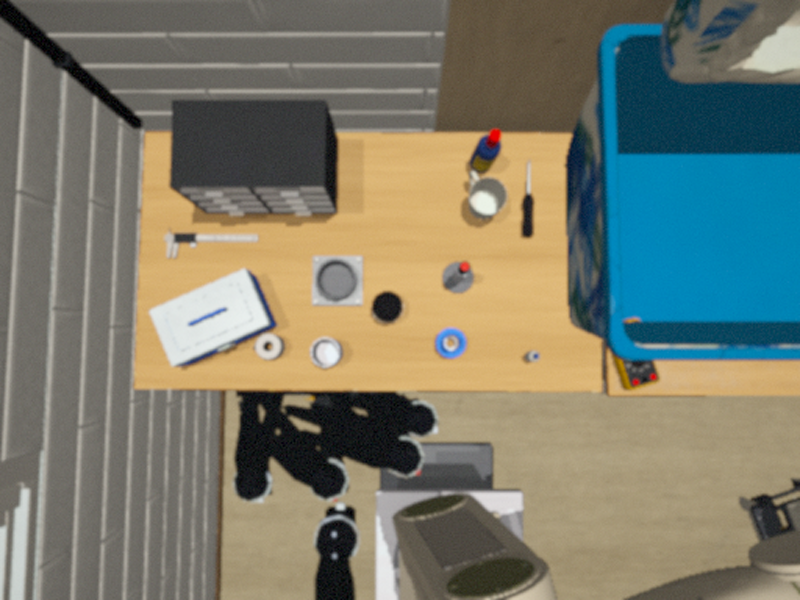

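View pics/scene0b.png

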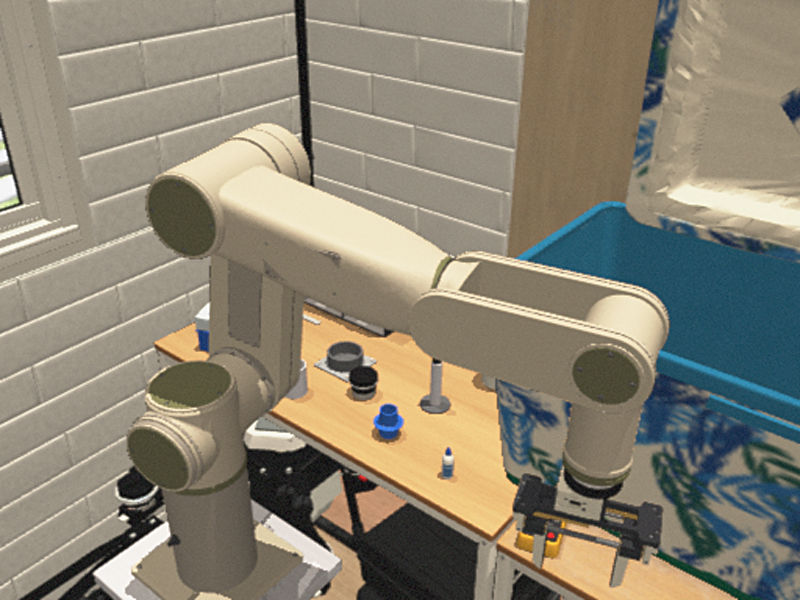

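The top view shows, in 800 px coordinates, the pot at (337,280), liner (326,352), guide (451,343), stand and stem (459,275), motor (387,307), solder (267,347) and glue (532,356). The tub is on the right. I'll enlarge the work area to read these more closely.

```bash
python3 - <<'E'
from h import *
a=cv2.imread('pics/top0.png')
c=a[155:245,160:360]  # 4x
cv2.imwrite('pics/crop.png',cv2.resize(c,None,fx=4,fy=4,interpolation=cv2.INTER_CUBIC))
m=eyes.camera_model('top')
f=1/1.5625
for n,u,v,z in [('pot',337,279,.04),('liner',326,351,.075),('guide',451,343,.066),('stand',459,278,.006),('handle top',463,267,.173),('motor',387,306,.058),('solder',267,346,.05),('glue',532,355,.07),('tubcorner',612,355,.4)]:
    print(n,atz(m,u*f,v*f,z).round(4))
E
```

```text
pot [0.6117 0.2428 0.04  ]
liner [0.4548 0.2601 0.075 ]
guide [ 0.4723 -0.003   0.066 ]
stand [ 0.6186 -0.026   0.006 ]
handle top [ 0.6186 -0.0195  0.173 ]
motor [0.5513 0.1329 0.058 ]
solder [0.4655 0.3902 0.05  ]
glue [ 0.4473 -0.1728  0.07  ]
tubcorner [ 0.4461 -0.2303  0.4   ]
```

View pics/crop.png

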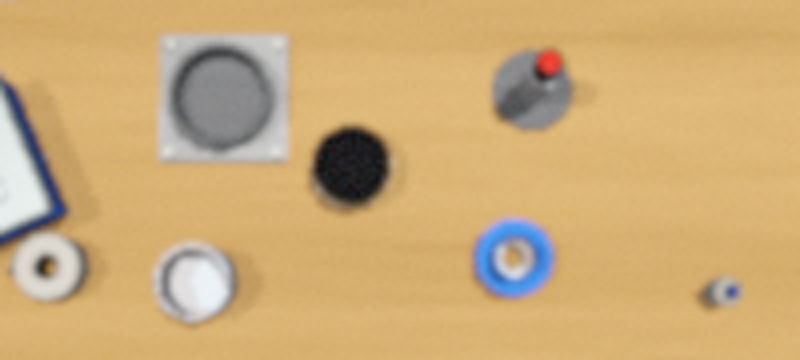

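The enlarged crop agrees with those pixels; the stem's cap looks red from above and stands up-right of its foot. First move: keep on the robot's side of the tub, then swing over to the liner.

Emit:
arm_command:
  deltas:
    - [[1.2,3.8,0.3,0,0,0],[1.2,3.8,0.3,0,0,0],[1.2,3.8,0.3,0,0,0],[1.2,3.8,0,0,0,0],[1.2,3.8,0,0,0,0],[1.2,3.8,0,0,0,0],[1.2,3.8,0,0,0,0],[1.2,3.8,0,0,0,0],[1.2,3.8,0,0,0,0],[1.2,3.8,0,0,0,0],[1.2,3.8,0,0,0,0]]
  gripper: 1
  squeeze: 20

```text
t: 1.02
tool_pos: [0.3296, -0.1466, 0.2274]
orientation: [3.098, 0.524, 0.0]
force: [1.0, -0.5, -0.5]
opening: 0.0929
gripper_force: 0.0
```

Emit:
arm_command:
  deltas:
    - [[1.1,3.6,0,0,0,6.44],[1.1,3.7,0,0,0,6.44],[1.1,3.7,0,0,0,6.44],[1.1,3.7,0,0,0,6.44],[1.1,3.7,0,0,0,6.44],[1.2,3.7,0,0,0,6.44],[1.2,3.7,0,0,0,6.44],[1.2,3.7,0,0,0,6.44],[1.2,3.7,0,0,0,6.44],[1.1,3.7,0,0,0,6.44],[1.1,3.7,0,0,0,6.44],[0,0,0,0,0,0]]

```text
t: 2.02
tool_pos: [0.4546, 0.2627, 0.2256]
orientation: [-2.206, -2.233, 0.002]
force: [1.1, -0.3, -0.3]
opening: 0.0931
gripper_force: 0.0
```

```bash
python3 - <<'E'
from h import *
a,m=snap('wrist','w1'); s=monitor.read_state(); print(s['tool_pos'],s['orientation'])
R=cv2.Rodrigues(m['rvec'])[0]; print(-R.T@m['tvec'],R[2],R[0],m['fx'],m['cx'],m['cy'])
for n,P in [('liner',(.4548,.2601,.075)),('solder',(.4655,.3902,.05)),('pot',(.6117,.2428,.04)),('motor',(.5513,.1329,.058))]: print(n,proj(m,P))
cv2.imwrite('pics/w1b.png',cv2.resize(a,(800,600),interpolation=cv2.INTER_CUBIC))
E
```

```text
[0.45413822 0.26013607 0.22587769] [-2.21287436 -2.22775915  0.0041617 ]
[0.4546774  0.33689663 0.39194189] [ 0.00153313 -0.26860133 -0.96325021] [ 0.99992032  0.01248122 -0.00188889] 278.73391183931636 254.39229598565262 188.83690973165753
liner (np.float64(254.1893883878905), np.float64(179.29227083070842))
solder (np.float64(265.1257957944889), np.float64(62.28647490085778))
pot (np.float64(374.0608432344177), np.float64(187.35908359533508))
motor (np.float64(324.48037496344944), np.float64(268.7671157397985))
```

View pics/w1b.png

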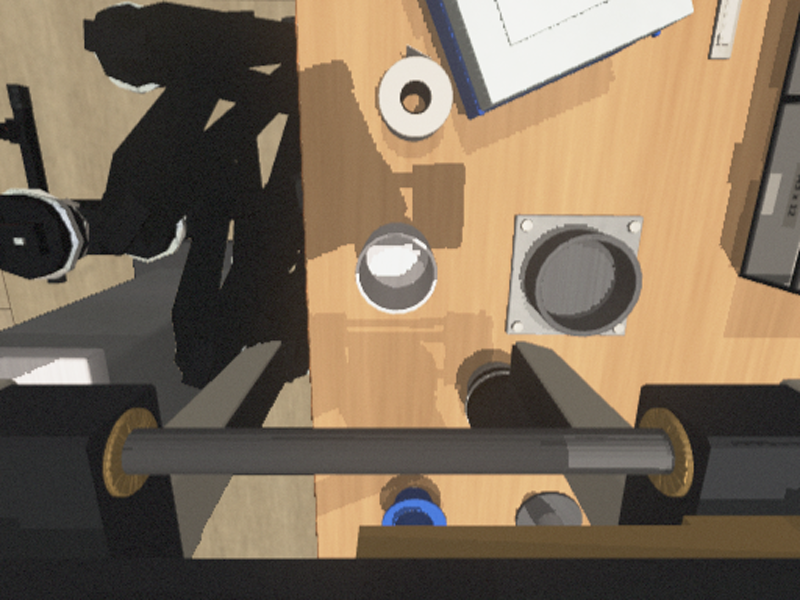

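The wrist view shows the liner rim at bbox x 356–437, y 233–312, and the pot rim at 521–641, 226–333. The solder's top face is at 378–452, 54–140. I'll fit circle centres in both views.

```bash
cat >> h.py <<'E'
from scipy.optimize import least_squares
def circ(m,box,r,z,off=(0,0),k=1.0):
    """centre x,y of a horizontal circle at z from its bbox (l,r,t,b) in a crop enlarged k times at off"""
    b=[(box[0]+.5)/k-.5+off[0],(box[1]+.5)/k-.5+off[0],(box[2]+.5)/k-.5+off[1],(box[3]+.5)/k-.5+off[1]]
    th=np.linspace(0,2*np.pi,120)
    def f(p):
        P=np.array([proj(m,(p[0]+p[2]*np.cos(t),p[1]+p[2]*np.sin(t),z)) for t in th])
        return [P[:,0].min()-b[0],P[:,0].max()-b[1],P[:,1].min()-b[2],P[:,1].max()-b[3]]
    c=atz(m,(b[0]+b[1])/2,(b[2]+b[3])/2,z); s=least_squares(f,[c[0],c[1],r]); return s.x.round(4)
E
python3 - <<'E'
from h import *
m=eyes.camera_model('wrist');s=monitor.read_state(); a,_=snap('wrist','w2');m2=eyes.camera_model('wrist'); print(s['tool_pos'],s['orientation'],m2['tvec']-m['tvec'])
old=cv2.imread('pics/w1.png'); print('px shift',cv2.phaseCorrelate(old[:200,200:400].mean(2),a[:200,200:400].mean(2)))
t=eyes.camera_model('top'); O=(160,155)
k=1.5625
print('r liner .031 pot .045 solder .0275')
for n,w,tp,r,z in [('liner',(356,437,233,312),(156,236,242,322),.031,.075),('pot',(521,641,226,333),(168,275,43,152),.045,.04),('solder',(378,452,54,140),(14,86,233,301),.0275,.05)]:
    print(n,circ(m,w,r,z,k=k),circ(t,tp,r,z,O,4))
print('guide',circ(t,(474,553,219,298),.033,.034,O,4),'disc',circ(t,(493,572,49,129),.036,.006,O,4),'cap',circ(t,(536,563,49,77),.011,.173,O,4),'motor',circ(t,(314,389,127,205),.035,.058,O,4))
g=lambda u,v:((u+.5)/k-.5,(v+.5)/k-.5)
print('plate w',np.mean([atz(m,*g(*c),.006) for c in [(516,215),(642,216),(638,334),(506,334)]],0),'top',atz(t,160+224/4-.4,155+98.5/4-.4,.006))
E
```

```text
[0.45413822 0.26013607 0.22587769] [-2.21287436 -2.22775915  0.0041617 ] [ 0.00077018 -0.00034292  0.00024597]
px shift ((0.06911352363169954, -2.7871419875618955), 0.7794166456933033)
r liner .031 pot .045 solder .0275
liner [0.4536 0.2625 0.0302] [0.4533 0.2602 0.0328]
pot [0.6067 0.2488 0.0477] [0.6103 0.2451 0.0462]
solder [0.4661 0.387  0.0278] [0.4658 0.386  0.0293]
guide [ 0.474  -0.0032  0.0334] disc [ 0.6224 -0.0225  0.0348] cap [ 0.6201 -0.0216  0.0106] motor [0.5504 0.1335 0.032 ]
plate w [0.61596402 0.2447343  0.006     ] top [0.61373707 0.24691092 0.006     ]
```

```bash
python3 - <<'E'
from h import *
m=eyes.camera_model('wrist'); a,_=snap('wrist','w3'); s=monitor.read_state(); print(s['tool_pos'],s['orientation'],m)
np.save('m3.npy',m,allow_pickle=True)
cv2.imwrite('pics/w3b.png',cv2.resize(a[125:240,220:420],None,fx=4,fy=4,interpolation=cv2.INTER_CUBIC))
E
```

```text
[0.4541948  0.25746548 0.22677543] [-2.21955628 -2.22279548  0.00309713] {'fx': 278.73391183931636, 'fy': 278.73391183931636, 'cx': 254.39229598565262, 'cy': 188.83690973165753, 'rvec': array([-2.86734234e+00, -5.30433058e-03,  1.56756633e-03]), 'tvec': array([-0.45536895,  0.21258647,  0.46828159])}
```

View pics/w3b.png

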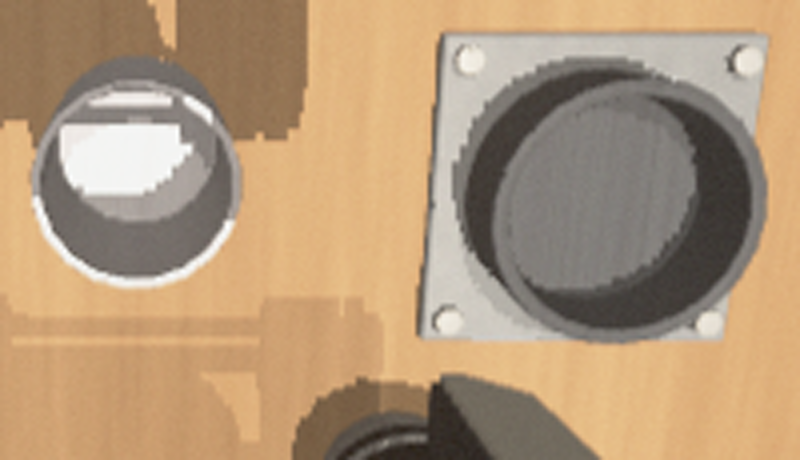

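In the crop, the liner rim is at 32–241 by 80–288 and the pot rim at 492–767 by 79–342. The plate corners are (444,34), (769,36), (724,340) and (420,339).

```bash
python3 - <<'E'
from h import *
m=np.load('m3.npy',allow_pickle=True).item(); m2=eyes.camera_model('wrist'); s=monitor.read_state(); print(s['tool_pos'],m2['tvec']-m['tvec'])
O=(220,125)
print('liner',circ(m,(32,241,80,288),.031,.075,O,4),'pot',circ(m,(492,767,79,342),.045,.04,O,4))
g=lambda u,v:((u+.5)/4-.5+O[0],(v+.5)/4-.5+O[1])
C=[atz(m,*g(*c),.006) for c in [(444,34),(769,36),(724,340),(420,339)]]
print(np.round(C,4),np.mean(C,0))
E
```

```text
[0.4541948  0.25746548 0.22677543] [ 1.86848217e-04 -1.02809022e-04  5.08913986e-05]
liner [0.4538 0.2649 0.0306] pot [0.6137 0.2487 0.0441]
[[0.5582 0.3036 0.006 ]
 [0.669  0.3033 0.006 ]
 [0.6697 0.1934 0.006 ]
 [0.558  0.1933 0.006 ]] [0.61372436 0.24842944 0.006     ]
```

Emit:
arm_command:
  deltas:
    - [[-0.1,0.5,-2.0,0,0,0],[0,0,-2.2,0,0,0],[0,0,-2.2,0,0,0],[0,0,-2.2,0,0,0],[0,0,-2.2,0,0,0],[0,0,-2.2,0,0,0],[0,0,-2.2,0,0,0],[0,0,-1.5,0,0,0],[0,0,-1.0,0,0,0],[0,0,-0.5,0,0,0],[0,0,0,0,0,0],[0,0,0,0,0,0]]

```text
t: 3.17
tool_pos: [0.4543, 0.2623, 0.0466]
orientation: [2.221, 2.222, 0.002]
force: [0.6, 0.3, -0.1]
opening: 0.0931
gripper_force: 0.0
```

Emit:
arm_command:
  deltas:
    - [[0,0,0,0,0,0],[0,0,0,0,0,0],[0,0,0,0,0,0],[0,0,0,0,0,0],[0,0,0,0,0,0],[0,0,0,0,0,0],[0,0,0,0,0,0],[0,0,0,0,0,0]]
  gripper: -1
  squeeze: 20

```text
t: 3.83
tool_pos: [0.4538, 0.2627, 0.0459]
orientation: [-2.22, -2.223, -0.0]
force: [-1.1, -0.0, 3.7]
opening: 0.0625
gripper_force: 20.0
```

Emit:
arm_command:
  deltas:
    - [[0,0,1.0,0,0,0],[0,0,2.0,0,0,0],[0,0,2.5,0,0,0],[0,0,1.5,0,0,0],[1.0,-0.1,0,0,0,0],[2.5,-0.3,0,0,0,0],[3.0,-0.3,0,0,0,0],[3.0,-0.3,0,0,0,0],[3.0,-0.3,0,0,0,0],[2.5,-0.2,0,0,0,0],[1.0,-0.1,0,0,0,0],[0,0,0,0,0,0]]

```text
t: 4.83
tool_pos: [0.6157, 0.2452, 0.1139]
orientation: [-2.222, -2.221, 0.002]
force: [-0.2, -0.3, -2.2]
opening: 0.0624
gripper_force: 20.0
```

Emit:
arm_command:
  deltas:
    - [[0,0,0,0,0,0],[0,0,0,0,0,0],[0,0,0,0,0,0]]

```text
t: 5.08
tool_pos: [0.6127, 0.2467, 0.1151]
orientation: [-2.219, -2.223, 0.002]
force: [0.4, 0.5, -1.7]
opening: 0.0624
gripper_force: 20.0
```

```bash
python3 - <<'E'
from h import *
m=eyes.camera_model('wrist'); a,_=snap('wrist','w4'); s=monitor.read_state(); print(s['tool_pos'],s['orientation'],s['opening'],s['force'])
np.save('m4.npy',m,allow_pickle=True)
b,_=snap('top','t4')
w=cv2.resize(a[110:270,170:340],None,fx=3.5,fy=3.5,interpolation=cv2.INTER_CUBIC)
cv2.imwrite('pics/w4b.png',w); print(proj(m,(.6137,.2486,.04)),proj(m,(.6137,.2486,.15)))
E
```

```text
[0.61282358 0.2467448  0.11539948] [-2.21888925e+00 -2.22348565e+00  8.71731165e-04] 0.0625753025639312 [ 0.13861942  0.06251075 -1.93088711]
(np.float64(254.7010814263495), np.float64(193.98133880688962)) (np.float64(254.86853967810893), np.float64(254.37704992929773))
```

View pics/w4b.png

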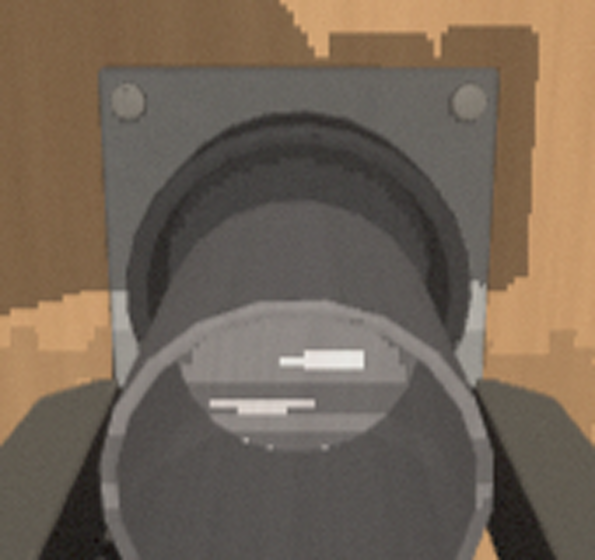

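The crop shows the pot rim spanning x 127–470 with its top at 112, and the held liner's rim spanning 101–493 with its top at 298. The camera foreshortens this, so I'll compare the centres by projection.

```bash
cat >> h.py <<'E'
def circ3(m,l,r_,t,R,z,off,k):
    g=lambda v,o:(v+.5)/k-.5+o
    b=[g(l,off[0]),g(r_,off[0]),g(t,off[1])]; th=np.linspace(0,2*np.pi,180)
    def f(p):
        P=np.array([proj(m,(p[0]+R*np.cos(a),p[1]+R*np.sin(a),z)) for a in th])
        return [(P[:,0].min()+P[:,0].max()-b[0]-b[1])/2,P[:,1].min()-b[2]]
    return least_squares(f,atz(m,(b[0]+b[1])/2,b[2]+20,z)[:2]).x.round(4)
E
python3 - <<'E'
from h import *
m=np.load('m4.npy',allow_pickle=True).item(); O=(170,110)
print(circ3(m,127,470,112,.045,.04,O,3.5),circ3(m,101,493,298,.031,.1445,O,3.5))
E
```

```text
[0.6139 0.2505] [0.6135 0.2485]
```

Emit:
arm_command:
  deltas:
    - [[0,0.1,-0.5,0,0,0],[0,0,-1.0,0,0,0],[0,0,-1.0,0,0,0],[0,0,-1.0,0,0,0],[0,0,-1.0,0,0,0],[0,0,-0.8,0,0,0],[0,0,-0.5,0,0,0],[0,0,-0.2,0,0,0],[0,0,-0.1,0,0,0],[0,0,0,0,0,0],[0,0,0,0,0,0],[0,0,0,0,0,0]]

```text
t: 6.18
tool_pos: [0.6143, 0.2476, 0.0553]
orientation: [2.22, 2.223, 0.002]
force: [0.6, -0.4, -1.5]
opening: 0.0626
gripper_force: 20.0
```

Emit:
arm_command:
  deltas:
    - [[0,0,-0.1,0,0,0],[0,0,-0.1,0,0,0],[0,0,0,0,0,0],[0,0,0,0,0,0]]

```text
t: 6.52
tool_pos: [0.6143, 0.2477, 0.054]
orientation: [2.219, 2.223, 0.002]
force: [-1.9, -1.1, 5.1]
opening: 0.062
gripper_force: 20.0
```

Touched down. Release gently to a partial opening, then go straight up.

Emit:
arm_command:
  deltas:
    - [[0,0,0,0,0,0],[0,0,0,0,0,0],[0,0,0,0,0,0],[0,0,0,0,0,0],[0,0,0,0,0,0],[0,0,0,0,0,0]]
  gripper: 0.85

```text
t: 7.02
tool_pos: [0.6137, 0.2475, 0.0525]
orientation: [-2.22, -2.223, 0.0]
force: [0.8, 0.0, 0.3]
opening: 0.0858
gripper_force: 0.0
```

Emit:
arm_command:
  deltas:
    - [[0,0,1.0,0,0,0],[0,0,2.0,0,0,0],[0,0,3.0,0,0,0],[0,0,3.0,0,0,0],[0,0,3.0,0,0,0],[0,0,3.0,0,0,0],[0,0,2.0,0,0,0],[0,0,0,0,0,0],[0,0,0,0,0,0],[0,0,0,0,0,0],[0,0,0,0,0,0]]
  gripper: 1

```text
t: 7.93
tool_pos: [0.6127, 0.2472, 0.2206]
orientation: [-2.219, -2.222, 0.004]
force: [0.1, -0.3, -0.3]
opening: 0.093
gripper_force: 0.0
```

```bash
python3 - <<'E'
from h import *
m=eyes.camera_model('wrist'); a,_=snap('wrist','w5'); s=monitor.read_state(); print(s['tool_pos'],s['orientation'],s['opening'])
np.save('m5.npy',m,allow_pickle=True)
print(proj(m,(.6137,.2486,.083)))
cv2.imwrite('pics/w5b.png',cv2.resize(a[110:240,170:340],None,fx=4.5,fy=4.5,interpolation=cv2.INTER_CUBIC))
E
```

```text
[0.61273067 0.24717132 0.22041777] [-2.21880947 -2.22180606  0.00480151] 0.09274859019315289
(np.float64(254.82390401929126), np.float64(178.3222328901889))
```

View pics/w5b.png

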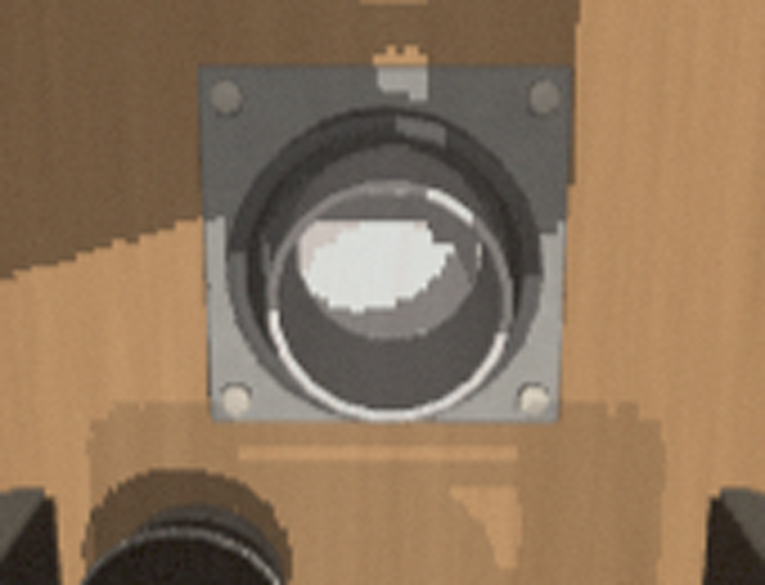

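The liner stands in the pot, with its rim at 267–513 by 181–421 in the crop. Next I move over the guide.

Emit:
arm_command:
  deltas:
    - [[-1.4,-2.5,0,0,0,0],[-1.4,-2.5,0,0,0,0],[-1.4,-2.5,0,0,0,0],[-1.4,-2.5,0,0,0,0],[-1.4,-2.5,0,0,0,0],[-1.4,-2.5,0,0,0,0],[-1.4,-2.5,0,0,0,0],[-1.4,-2.5,0,0,0,0],[-1.4,-2.5,0,0,0,0],[-1.2,-2.2,0,0,0,0],[0,0,0,0,0,0],[0,0,0,0,0,0]]

```text
t: 8.98
tool_pos: [0.4749, -0.0003, 0.2217]
orientation: [-2.222, -2.22, 0.001]
force: [0.7, 0.7, -0.1]
opening: 0.0928
gripper_force: 0.0
```

Emit:
arm_command:
  deltas:
    - [[0,0,0,0,0,0],[0,0,0,0,0,0],[0,0,0,0,0,0]]

```text
t: 9.23
tool_pos: [0.4759, 0.0013, 0.2223]
orientation: [-2.218, -2.224, 0.0]
force: [-0.4, 0.5, -0.0]
opening: 0.0931
gripper_force: 0.0
```

```bash
python3 - <<'E'
from h import *
m=np.load('m5.npy',allow_pickle=True).item();O=(170,110)
print('liner',circ(m,(267,513,181,421),.031,.083,O,4.5))
g=lambda u,v:((u+.5)/4.5-.5+O[0],(v+.5)/4.5-.5+O[1])
print(np.mean([atz(m,*g(*c),.006) for c in [(199,66),(572,67),(560,421),(211,421)]],0))
m=eyes.camera_model('wrist'); a,_=snap('wrist','w6'); s=monitor.read_state(); print(s['tool_pos'],s['orientation'])
np.save('m6.npy',m,allow_pickle=True)
print(proj(m,(.474,0,.034)),proj(m,(.622,-.02,.173)))
cv2.imwrite('pics/w6b.png',cv2.resize(a[120:250,200:400],None,fx=4,fy=4,interpolation=cv2.INTER_CUBIC))
E
```

```text
liner [0.6153 0.2499 0.0306]
[0.61426621 0.24861527 0.006     ]
[0.47590323 0.00129723 0.22232699] [-2.21811789e+00 -2.22394447e+00  4.24630380e-04]
(np.float64(252.3229425176658), np.float64(171.38719734647503)) (np.float64(427.8341568046709), np.float64(229.91918783447468))
```

View pics/w6b.png

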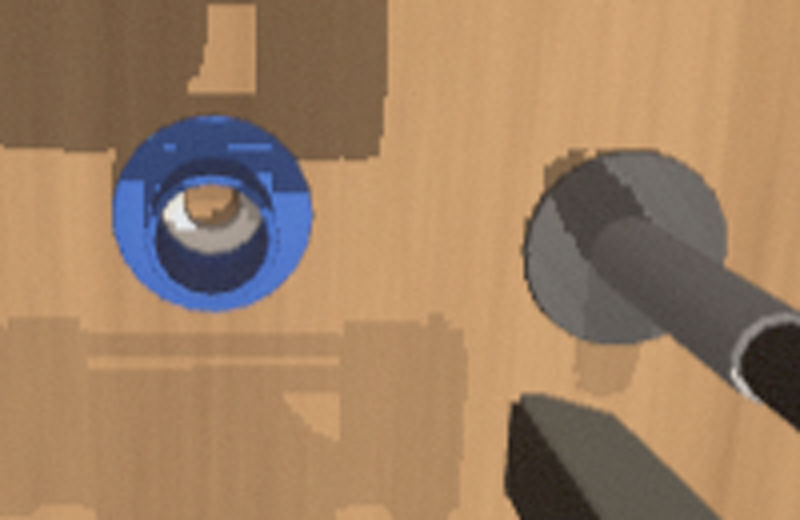

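The guide flange is at 112–313 by 115–311 in the crop, and the stand disc at 524–727 by 149–345.

```bash
python3 - <<'E'
from h import *
m=np.load('m6.npy',allow_pickle=True).item();O=(200,120)
print('guide',circ(m,(112,313,115,311),.033,.034,O,4),'stand',circ(m,(524,727,149,345),.036,.006,O,4)); print(monitor.read_state()['tool_pos'])
E
```

```text
guide [ 0.4746 -0.0028  0.0326] stand [ 0.6205 -0.0209  0.0357]
[0.47590323 0.00129723 0.22232699]
```

Emit:
arm_command:
  deltas:
    - [[-0.1,-0.4,-2.0,0,0,0],[0,0,-2.2,0,0,0],[0,0,-2.2,0,0,0],[0,0,-2.2,0,0,0],[0,0,-2.2,0,0,0],[0,0,-2.2,0,0,0],[0,0,-2.2,0,0,0],[0,0,-1.5,0,0,0],[0,0,-1.0,0,0,0],[0,0,-0.5,0,0,0],[0,0,0,0,0,0],[0,0,0,0,0,0]]

```text
t: 10.28
tool_pos: [0.4752, -0.0033, 0.0412]
orientation: [2.219, 2.223, 0.001]
force: [-0.5, -0.0, 0.2]
opening: 0.0928
gripper_force: 0.0
```

Emit:
arm_command:
  deltas:
    - [[0,0,0,0,0,0],[0,0,0,0,0,0],[0,0,0,0,0,0],[0,0,0,0,0,0],[0,0,0,0,0,0],[0,0,0,0,0,0],[0,0,0,0,0,0],[0,0,0,0,0,0],[0,0,0,0,0,0],[0,0,0,0,0,0]]
  gripper: -1
  squeeze: 20

```text
t: 11.12
tool_pos: [0.4747, -0.0035, 0.0406]
orientation: [-2.22, -2.223, 0.0]
force: [-0.6, 0.7, 0.9]
opening: 0.0388
gripper_force: 20.0
```

Emit:
arm_command:
  deltas:
    - [[0,0,1.0,0,0,0],[0,0,2.5,0,0,0],[0,0,3.0,0,0,0],[0,0,3.0,0,0,0],[0,0,2.0,0,0,0],[0,0,0,0,0,0],[0.65,1.2,0,0,0,0],[1.4,2.5,0,0,0,0],[1.5,2.8,0,0,0,0],[1.5,2.8,0,0,0,0],[1.5,2.8,0,0,0,0],[1.5,2.8,0,0,0,0]]

```text
t: 12.12
tool_pos: [0.5551, 0.1468, 0.1547]
orientation: [-2.22, -2.222, 0.002]
force: [0.6, -0.1, 0.0]
opening: 0.039
gripper_force: 20.0
```

Emit:
arm_command:
  deltas:
    - [[1.5,2.8,0,0,0,0],[1.5,2.7,0,0,0,0],[1.5,2.5,0,0,0,0],[1.0,1.7,0,0,0,0],[0.5,0.7,0,0,0,0],[0,0,0,0,0,0],[0,0,0,0,0,0],[0,0,0,0,0,0],[0,0,0,0,0,0],[0,0,0,0,0,0]]

```text
t: 12.95
tool_pos: [0.6151, 0.2484, 0.1559]
orientation: [2.221, 2.222, -0.0]
force: [-0.1, 0.1, -1.4]
opening: 0.0391
gripper_force: 20.0
```

```bash
python3 - <<'E'
from h import *
m=eyes.camera_model('wrist'); a,_=snap('wrist','w7'); s=monitor.read_state(); print(s['tool_pos'],s['orientation'],s['opening'],s['force'])
np.save('m7.npy',m,allow_pickle=True)
cv2.imwrite('pics/w7b.png',cv2.resize(a[110:290,160:350],None,fx=3.3,fy=3.3,interpolation=cv2.INTER_CUBIC))
E
```

```text
[0.61515602 0.24860261 0.15597224] [2.22090479e+00 2.22169980e+00 2.94684002e-04] 0.038862264499619714 [-0.15131365  0.30685541 -2.16173577]
```

View pics/w7b.png

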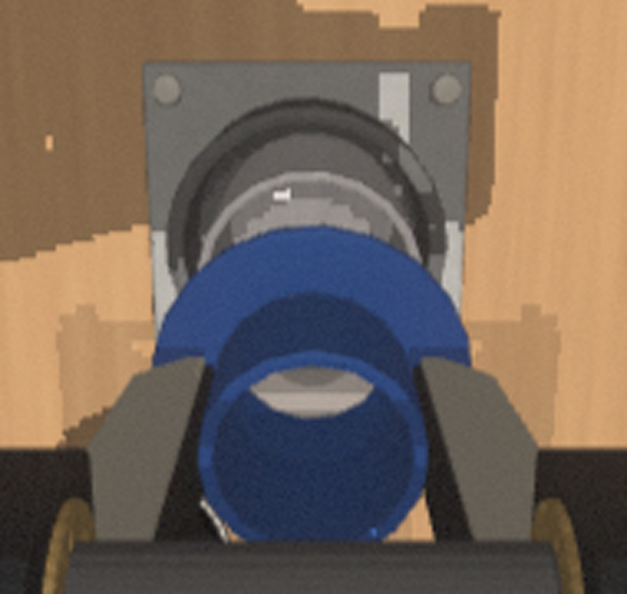

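The flange spans x 153–471 with its top at 226. The neck rim spans 197–428 with its top at 350, and the liner rim's top point is at about (310,171).

```bash
python3 - <<'E'
from h import *
m=np.load('m7.npy',allow_pickle=True).item();O=(160,110);k=3.3
print('flange',circ3(m,153,471,226,.033,.1494,O,k),'neck',circ3(m,197,428,350,.02,.1814,O,k),'liner',circ3(m,200,420,171,.031,.083,O,k),'pot',circ3(m,167,446,98,.045,.04,O,k))
E
```

```text
flange [0.6157 0.2485] neck [0.6158 0.2484] liner [0.6152 0.2495] pot [0.614  0.2503]
```

Emit:
arm_command:
  deltas:
    - [[-0.05,0.1,-0.5,0,0,0],[0,0,-0.8,0,0,0],[0,0,-0.8,0,0,0],[0,0,-0.8,0,0,0],[0,0,-0.8,0,0,0],[0,0,-0.8,0,0,0],[0,0,-0.8,0,0,0],[0,0,-0.5,0,0,0],[0,0,-0.2,0,0,0],[0,0,-0.1,0,0,0],[0,0,0,0,0,0],[0,0,0,0,0,0]]

```text
t: 14.0
tool_pos: [0.6151, 0.2506, 0.0952]
orientation: [2.22, 2.223, 0.001]
force: [-1.0, 0.4, -0.7]
opening: 0.0385
gripper_force: 20.0
```

Emit:
arm_command:
  deltas:
    - [[0,0,-0.1,0,0,0],[0,0,-0.05,0,0,0],[0,0,0,0,0,0],[0,0,0,0,0,0],[0,0,0,0,0,0]]

```text
t: 14.42
tool_pos: [0.6152, 0.2507, 0.0937]
orientation: [2.22, 2.223, 0.002]
force: [1.0, -0.6, 1.7]
opening: 0.0388
gripper_force: 20.0
```

Emit:
arm_command:
  deltas:
    - [[0,0,0,0,0,0],[0,0,0,0,0,0],[0,0,0,0,0,0],[0,0,0,0,0,0],[0,0,0,0,0,0],[0,0,0,0,0,0]]
  gripper: 0.3

```text
t: 14.92
tool_pos: [0.6147, 0.2505, 0.093]
orientation: [-2.22, -2.223, 0.0]
force: [0.5, -0.6, 0.1]
opening: 0.0605
gripper_force: 0.0
```

Emit:
arm_command:
  deltas:
    - [[0,0,1.0,0,0,0],[0,0,2.0,0,0,0],[0,0,3.0,0,0,0],[0,0,3.0,0,0,0],[0,0,3.0,0,0,0],[0,0,3.0,0,0,0],[0,0,2.0,0,0,0],[0,0,0,0,0,0],[0,0,0,0,0,0],[0,0,0,0,0,0],[0,0,0,0,0,0],[0,0,0,0,0,0]]

```text
t: 15.92
tool_pos: [0.6139, 0.2502, 0.261]
orientation: [-2.219, -2.222, 0.005]
force: [-0.3, 0.1, -0.1]
opening: 0.0603
gripper_force: 0.0
```

```bash
python3 - <<'E'
from h import *
m=eyes.camera_model('wrist'); a,_=snap('wrist','w8'); s=monitor.read_state(); print(s['tool_pos'],s['orientation'],s['opening'],s['force'])
np.save('m8.npy',m,allow_pickle=True)
cv2.imwrite('pics/w8b.png',cv2.resize(a[130:270,180:330],None,fx=4,fy=4,interpolation=cv2.INTER_CUBIC))
E
```

```text
[0.61399875 0.25027373 0.26125689] [-2.21897346 -2.22197668  0.00409862] 0.0607119638154938 [ 0.49974883 -0.15573566 -0.31544593]
```

View pics/w8b.png

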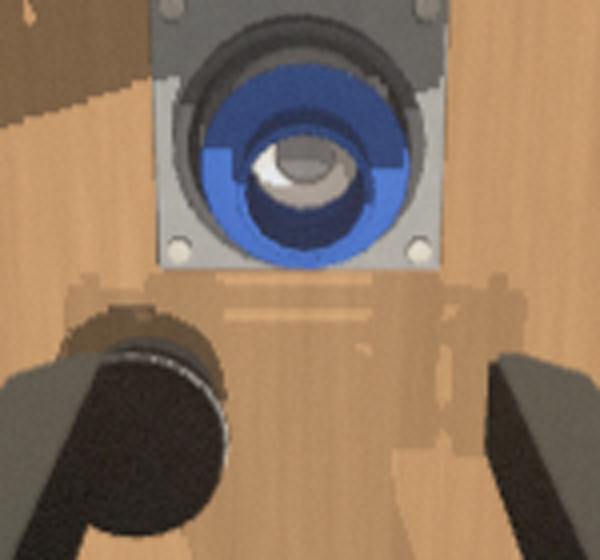

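The guide hangs level in the liner, with its flange at 201–409 by 63–269 in the crop. That was my tenth picture, so from here I measure with code only. Next I go over the stand.

Emit:
arm_command:
  deltas:
    - [[0.1,-2.0,0.5,0,0,0],[0.1,-2.5,0.5,0,0,0],[0.05,-2.6,0,0,0,0],[0.05,-2.5,0,0,0,0],[0.05,-2.5,0,0,0,0],[0.05,-2.5,0,0,0,0],[0.05,-2.5,0,0,0,0],[0.05,-2.5,0,0,0,0],[0.05,-2.5,0,0,0,0],[0.05,-2.5,0,0,0,0],[0.05,-2.0,0,0,0,0],[0,-0.5,0,0,0,0]]

```text
t: 16.97
tool_pos: [0.6208, -0.0236, 0.2722]
orientation: [-2.223, -2.22, 0.003]
force: [0.2, 0.0, 0.1]
opening: 0.0606
gripper_force: 0.0
```

Emit:
arm_command:
  deltas:
    - [[0,0,0,0,0,0],[0,0,0,0,0,0],[0,0,0,0,0,0],[0,0,0,0,0,0],[0,0,0,0,0,0],[0,0,0,0,0,0]]

```text
t: 17.47
tool_pos: [0.6213, -0.0196, 0.2732]
orientation: [2.219, 2.224, 0.0]
force: [-0.6, -0.7, 0.7]
opening: 0.0607
gripper_force: 0.0
```

```bash
cat >> h.py <<'E'
def blob(im,lo,hi,roi=None):
    hsv=cv2.cvtColor(im,cv2.COLOR_BGR2HSV); k=cv2.inRange(hsv,lo,hi)
    if roi: z=np.zeros_like(k); z[roi[2]:roi[3],roi[0]:roi[1]]=1; k=k*z
    n,l,st,ce=cv2.connectedComponentsWithStats(k); o=sorted(range(1,n),key=lambda i:-st[i][4])[:3]
    return [(st[i].tolist(),ce[i].round(1).tolist()) for i in o]
E
python3 - <<'E'
from h import *
m=np.load('m8.npy',allow_pickle=True).item();im=cv2.imread('pics/w8.png')
print('guide manual',circ(m,(201,409,63,269),.033,.087,(180,130),4))
b=blob(im,(100,120,40),(125,255,255),(180,330,130,270)); print(b)
x,y,w,h,_=b[0][0]; print('guide blob',circ(m,(x-.5,x+w-.5,y-.5,y+h-.5),.033,.087))
m=eyes.camera_model('wrist'); a,_=snap('wrist','w9'); s=monitor.read_state(); print(s['tool_pos'],s['orientation'])
np.save('m9.npy',m,allow_pickle=True)
print('pred cap',proj(m,(.6215,-.021,.173)),'disc',proj(m,(.6215,-.021,.006)))
print('red',blob(a,(0,130,60),(8,255,255)),blob(a,(172,130,60),(180,255,255)))
t,mt=snap('top','t9'); print('top blue',blob(t,(100,150,40),(125,255,255),(180,260,155,215)))
# coarse gray dump around cap prediction
u,v=map(int,proj(m,(.6215,-.021,.173))); g=cv2.cvtColor(a,cv2.COLOR_BGR2GRAY)
print(u,v); print(g[v-40:v+56:4,u-48:u+52:4])
E
```

```text
guide manual [0.6161 0.2513 0.0326]
[([230, 147, 52, 50, 1261], [255.7, 168.9]), ([256, 183, 3, 2, 4], [256.8, 183.2]), ([262, 160, 1, 1, 1], [262.0, 160.0])]
guide blob [0.6156 0.2508 0.0321]
[ 0.62124694 -0.01976482  0.27317004] [-2.21879538e+00 -2.22405641e+00 -9.01379718e-05]
pred cap (np.float64(253.780671106102), np.float64(189.972037993742)) disc (np.float64(253.90533118406168), np.float64(160.90124967856207))
red [([465, 223, 47, 35, 565], [487.0, 238.1]), ([245, 183, 17, 17, 231], [253.0, 191.3])] [([472, 222, 26, 25, 185], [483.9, 234.1]), ([468, 225, 6, 9, 16], [471.0, 229.9]), ([496, 232, 5, 6, 12], [498.2, 233.9])]
top blue [([203, 167, 19, 19, 195], [212.6, 176.3])]
253 189
[[ 97 150 150 138 139 138 156 153  63  65  63  67  66  68  68  66 103  96
  142  88 124 145 143 143 146]
 [150 154 151 152 153 153 155  76 101  64  64  68  73  85 101 106 104 102
  143 140 138 146 145 145 143]
 [152 151 151 151 151 151 156 102 104  68  64  82  86  84  97  97 106 101
  145 141 139 146 144 145 147]
 [151 151 150 151 154 153 155 100 103 102  68  82  86  85  81 103 103 106
  147 141 138 
[... 1417 characters left out ...]
40 136 137 140 133 133 137 133 138 131
  129 120 126 143 130 134 130]
 [ 53 133 136 132 131 132 137 134 139 138 136 139 135 135 134 133 132 132
  127 120 129 141 131 133 124]
 [ 40 135 134 134 131 135 137 134 139 137 138 140 133 131 135 134 133 131
  125 121 128 141 129 137 122]
 [ 41 132 130 133 131 135 136 135 138 135 137 139 135 135 133 131 132 131
  128 122 124 141 125 133 109]
 [ 42 132 131 134 133 134 140 136 137 132 138 139 137 134 133 133 131 131
  128 120 125 126 126 131 101]
 [ 40 131 129 133 134 136 136 133 136 136 137 141 134 136 137 135 133 130
  125 123 124 145 123 132  77]
 [ 39 133 132 151 151 152 138 137 138 135 138 142 135 135 135 131 131 129
  124 140 141 144 126 132  52]]
```

```bash
python3 - <<'E'
from h import *
m=np.load('m9.npy',allow_pickle=True).item();a=cv2.imread('pics/w9.png'); s=monitor.read_state(); print(s['tool_pos'])
for z in (.173,.178): print(z,circ(m,(244.5,261.5,182.5,199.5),.009,z))
g=cv2.cvtColor(a,cv2.COLOR_BGR2GRAY)
# tube/handle extents: rows
print(g[160:206:2,236:272:1][:, ::1])
t,mt=snap('top','t10'); r=blob(t,(0,130,60),(8,255,255),(260,330,140,230)); print(r)
E
```

```text
[ 0.62124874 -0.01994932  0.27319084]
0.173 [ 0.6207 -0.0221  0.0086]
0.178 [ 0.6207 -0.0207  0.0085]
[[101 102 102 103 103 100  66  66  66  68  79  80  82  81  85  83  85  86
   86  87  86  84  82  82  81  83  97 104 103 102 102 104 105 104 106 104]
 [100  98 103 102 104 100 101 104  90  69  79  81  83  83  83  86  84  86
   85  88  86  85  86  84  82  85  90 102 106 104 104 104 104 103 105 105]
 [102  98 102 102 101 102 103 100  99  83  80  82  86  82  84  86  85  84
   86  83  86  87  84  82  81  80  82 102 103 105 105 102 105 103 102  99]
 [101 101  99  99 101 105 101 103 101  81  82  80  85  86  84  86  85  86
   85  82  83  86  84  83  80  82  84  96 102 102 105 105 106 102 103 101]
 [104 102 102 101 101  98 103 102  94  77  82  86  87 103 107 116 124 126
  128 121 114 114  92  81  82  79  82  92 103 102 104 101 106 106 104 104]
 [101 101 103 102 103  99 100  98  80  82  93 117 129 100  91  88  69  52
   60  73  87  97 117 124 110  82  83  85 103 103 103 103 103 101 106 104]
 [ 99  99 103 101 104 103 101  91  85 118 123  97  58  34  35  36  36  34
   40  37  35  38  39  65 104 
[... 1732 characters left out ...]
1 111 112 112 111 115 112
  112 115 112 112 112 109  80  62  96 147 153 154 156 151 151 150 151 150]
 [158 156 157 159 157 153 156 157 157 157 132  63  66  86 100 114 111 112
  112 112 110  91  79  60 115 141 156 157 153 151 155 155 153 152 152 147]
 [157 158 159 160 155 155 155 158 157 157 154 152 147 135 132 104  71  72
   90  85 103 128 140 146 157 158 156 156 154 152 153 153 151 151 152 137]
 [139 137 139 137 138 134 139 137 139 137 133 134 139 138 140 136 137 132
  137 137 136 135 132 137 136 137 139 135 133 136 135 135 135 132 132 132]
 [138 139 139 140 136 137 137 141 142 137 135 137 138 135 139 137 137 133
  139 134 134 135 132 138 138 137 137 137 134 135 134 133 133 134 133 134]]
[]
```

Emit:
arm_command:
  deltas:
    - [[0,-0.2,-1.0,0,0,0],[0,0,-2.0,0,0,0],[0,0,-2.0,0,0,0],[0,0,-2.0,0,0,0],[0,0,-2.0,0,0,0],[0,0,-2.0,0,0,0],[0,0,-1.5,0,0,0],[0,0,-1.0,0,0,0],[0,0,-0.7,0,0,0],[0,0,-0.4,0,0,0],[0,0,0,0,0,0],[0,0,0,0,0,0]]

```text
t: 18.62
tool_pos: [0.6217, -0.0226, 0.1279]
orientation: [2.219, 2.222, 0.001]
force: [-0.7, -0.2, -0.6]
opening: 0.0604
gripper_force: 0.0
```

Emit:
arm_command:
  deltas:
    - [[0,0,0,0,0,0],[0,0,0,0,0,0],[0,0,0,0,0,0],[0,0,0,0,0,0],[0,0,0,0,0,0],[0,0,0,0,0,0],[0,0,0,0,0,0],[0,0,0,0,0,0],[0,0,0,0,0,0],[0,0,0,0,0,0]]
  gripper: -1
  squeeze: 30

```text
t: 19.45
tool_pos: [0.6212, -0.0225, 0.1272]
orientation: [-2.22, -2.223, -0.0]
force: [0.3, 0.3, 1.3]
opening: 0.0217
gripper_force: 30.0
```

Emit:
arm_command:
  deltas:
    - [[0,0,0.5,0,0,0],[0,0,1.0,0,0,0],[0,0,1.5,0,0,0],[0,0,1.5,0,0,0],[0,0,1.5,0,0,0],[0,0,1.5,0,0,0],[0,0,1.5,0,0,0],[0,0,1.5,0,0,0],[0,0,1.5,0,0,0],[0,0,1.5,0,0,0],[0,0,0.7,0,0,0],[0,0,0.3,0,0,0]]

```text
t: 20.45
tool_pos: [0.622, -0.0226, 0.2747]
orientation: [2.218, 2.221, 0.003]
force: [-0.2, 0.7, -0.8]
opening: 0.0214
gripper_force: 30.0
```

Emit:
arm_command:
  deltas:
    - [[0,0,0.5,0,0,0],[0,0,0,0,0,0],[0,0,0,0,0,0],[0,0,0,0,0,0],[0,0,0,0,0,0],[0,0,0,0,0,0]]

```text
t: 20.95
tool_pos: [0.621, -0.0224, 0.2764]
orientation: [-2.219, -2.222, 0.001]
force: [0.4, 1.4, 0.0]
opening: 0.0214
gripper_force: 30.0
```

```bash
python3 - <<'E'
from h import *
m=eyes.camera_model('wrist'); a,_=snap('wrist','w10'); s=monitor.read_state(); print(s['tool_pos'],s['orientation'],s['opening'],s['force'])
np.save('m10.npy',m,allow_pickle=True); T=s['tool_pos']
for n,dz in [('cap',.046),('band',-.030),('tip',-.119)]: print(n,proj(m,T+[0,0,dz]))
print('red',blob(a,(0,130,60),(8,255,255),(180,330,100,384)))
b,mb=snap('scene','s10')
for n,dz in [('cap',.046),('band',-.030),('tip',-.119),('handle bottom',-.009)]: print(n,proj(mb,T+[0,0,dz]))
print('red scene',blob(b,(0,130,40),(8,255,255),(200,400,150,300)))
t,mt=snap('top','t10')
for n,dz in [('cap',.046),('band',-.030),('tip',-.119)]: print(n,proj(mt,T+[0,0,dz]))
print('red top',blob(t,(0,130,40),(8,255,255),(250,340,120,240)))
E
```

```text
[ 0.62100656 -0.0224805   0.27652663] [-2.21939490e+00 -2.22240004e+00  9.30800885e-04] 0.021562703468566726 [-0.64579626  0.39781825 -1.1277796 ]
cap (np.float64(252.94858823396194), np.float64(269.4251526026545))
band (np.float64(253.481643507015), np.float64(213.8746740739173))
tip (np.float64(253.76923148468543), np.float64(183.90470550535517))
red [([237, 253, 35, 21, 578], [254.2, 264.6]), ([250, 207, 10, 5, 26], [254.6, 208.8])]
cap (np.float64(281.7026835977589), np.float64(180.32653303167018))
band (np.float64(280.89311346893874), np.float64(200.45296023043147))
tip (np.float64(279.99126475815854), np.float64(222.8734915416205))
handle bottom (np.float64(281.1130547117025), np.float64(194.98508134890673))
red scene [([282, 178, 2, 2, 3], [282.7, 178.7]), ([280, 199, 2, 2, 3], [280.3, 199.7])]
cap (np.float64(302.56164989883104), np.float64(161.76216710370818))
band (np.float64(299.7039497838729), np.float64(166.26974303122608))
tip (np.float64(296.8105876921397), np.float64(170.83357016130984))
red top []
```

```bash
python3 - <<'E'
from h import *
np.set_printoptions(linewidth=200)
a=cv2.imread('pics/w10.png'); g=cv2.cvtColor(a,cv2.COLOR_BGR2GRAY)
print(g[168:222,240:270])
E
```

```text
[[108 106 106 ... 112 110 111]
 [111 111 111 ... 110 110 109]
 [111 112 111 ... 111 111 110]
 ...
 [ 82  39  39 ...  42  40  74]
 [ 46  35  38 ...  33  39  62]
 [ 40  36  36 ...  40  39  51]]
```

```bash
python3 - <<'E'
from h import *
a=cv2.imread('pics/w10.png'); g=cv2.cvtColor(a,cv2.COLOR_BGR2GRAY)
for v in range(168,218): print(v,' '.join('%3d'%x for x in g[v,242:268]))
E
```

```text
168 106 106  97  90 115 134 143 138 131 123 112 112 104 112 119 124 132 138 138 132 107  86 105 110 111 112
169 111 106  95 102 136 139 138 128 112  92  90  88  85  92  95 101 113 132 133 139 129 100 100 109 112 110
170 111 108  94 124 140 133 131 112  90  81  88  83  86  88  88  87  93 115 129 140 135 115  98 111 113 111
171 110 111  98 135 140 130 106  92  85  83  89  91  89  82  86  86  85  93 117 135 136 126  88 111 111 112
172 109 106 117 137 135 126  86  86  88  86  91  92  91  92  91  88  82  84 103 133 137 131 102 110 110 110
173 108 103 128 134 134 120  82  88  88  91  90  95  95  90  91  93  88  84  88 131 134 135 114 106 108 113
174 107 104 129 135 132 109  84  83  89  92  93  93  92  90  91  91  89  87  86 126 136 134 122 106 111 111
175 107 111 124 136 134 111  87  84  90  91  91  93  92  93  94  89  89  87  85 124 138 132 121 110 108 112
176 108 109 123 134 136 114  86  88  91  90  91  94  92  92  92  90  88  85  86 125 138 132 117 108 107 106
177 124 106 112 130 137 126  84  87  92  89  91  93  91  94  91  90  90  86  86 130 136 134 112 105 123 150
178 156 151 146 188 
[... 3599 characters left out ...]
  38  35  44  51  47  81 127 128 147 145 143 144 144
212 146 147 147 143 106  61  44  40  40  40  40  42  39  38  41  41  39  39  53  76  79 103 130 142 145 146
213 148 149 144  97  58  39  36  38  39  41  38  37  40  35  37  39  34  38  36  37  40  45  84 129 143 144
214 146 125  99  48  36  36  38  37  34  41  38  40  37  39  40  35  40  39  38  38  38  39  43  86 142 145
215 110  74  46  36  40  39  40  38  39  41  42  40  36  39  38  42  37  41  36  37  37  41  37  49 106 144
216  56  35  37  38  36  39  41  40  42  39  34  39  38  36  35  35  39  37  38  37  42  40  35  39  53 106
217  34  40  36  38  38  41  37  41  36  37  37  34  38  34  38  35  34  38  31  41  36  36  37  35  35  56
```

Emit:
arm_command:
  deltas:
    - [[0,0.5,0,0,0,0],[0,1.0,0,0,0,0],[0,1.5,0,0,0,0],[0,1.5,0,0,0,0],[0,1.5,0,0,0,0],[0,1.5,0,0,0,0],[0,1.5,0,0,0,0],[0,1.0,0,0,0,0],[0,0.5,0,0,0,0],[0,0,0,0,0,0],[0,0,0,0,0,0],[0,0,0,0,0,0]]

```text
t: 22.1
tool_pos: [0.6213, 0.0819, 0.2771]
orientation: [2.22, 2.222, -0.0]
force: [0.6, -0.3, -0.8]
opening: 0.0215
gripper_force: 30.0
```

Emit:
arm_command:
  deltas:
    - [[0,0,0,0,0,0],[0,0,0,0,0,0],[0,0,0,0,0,0],[0,0,0,0,0,0]]

```text
t: 22.43
tool_pos: [0.6213, 0.0821, 0.2772]
orientation: [2.221, 2.222, -0.0]
force: [-0.0, 0.3, -1.0]
opening: 0.0219
gripper_force: 30.0
```

```bash
python3 - <<'E'
from h import *
m=eyes.camera_model('wrist'); a,_=snap('wrist','w11'); s=monitor.read_state(); print(s['tool_pos'],s['orientation'])
T=s['tool_pos']; g=cv2.cvtColor(a,cv2.COLOR_BGR2GRAY); np.save('m11.npy',m,allow_pickle=True); np.save('T11.npy',T)
u,v=proj(m,T+[0,0,-.119]); print('tip pred',u,v)
for y in range(int(v)-12,int(v)+22): print(y,' '.join('%3d'%x for x in g[y,242:268]))
print('red',blob(a,(0,130,40),(8,255,255),(180,330,100,230)), proj(m,T+[0,0,-.030]))
b,mb=snap('scene','s11'); u,v=proj(mb,T+[0,0,-.119]); print('scene tip pred',u,v,'handle bottom',proj(mb,T+[0,0,-.009])); gb=cv2.cvtColor(b,cv2.COLOR_BGR2GRAY)
for y in range(int(v)-32,int(v)+7,1): print(y,' '.join('%3d'%x for x in gb[y,int(u)-8:int(u)+12]))
E
```

```text
[0.6212652  0.08218759 0.27716404] [2.22040809e+00 2.22244193e+00 3.34164929e-06]
tip pred 253.56903722038922 183.73244290553598
171 170 168 169 165 168 169 173 171 172 169 168 166 169 168 169 167 168 169 167 170 168 169 170 170 167 166
172 171 169 167 163 169 169 172 171 168 168 169 167 169 171 169 162 164 168 171 170 168 171 168 169 167 167
173 169 166 170 165 166 168 172 172 172 168 166 167 166 171 168 166 165 168 170 170 168 171 169 166 168 166
174 173 169 167 163 168 169 170 171 170 169 167 170 170 168 169 166 167 167 168 170 170 170 168 169 168 167
175 171 170 166 166 165 170 173 169 169 170 166 169 166 169 169 165 164 168 171 168 170 169 168 170 169 169
176 168 171 169 166 167 170 175 171 172 169 169 168 171 169 166 164 165 167 170 171 170 167 168 170 170 164
177 166 170 166 167 169 170 173 169 169 169 167 168 168 170 169 165 165 167 171 170 171 170 167 168 168 167
178 169 170 168 166 169 169 173 170 170 167 169 168 167 170 168 163 166 169 168 171 171 169 172 170 166 165
179 168 168 167 166 166 170 174 174 167 170 168 168 169 172 167 164 166 166 168 169 171 171 167 167 169 166
[... 5514 characters left out ...]
 190 192 193 192 195 190 187
211  36  39  35  31  69 117 178 151 148 172 186 191 188 190 190 192 189 191 195 191
212  39  29  40  81 138 187 193 186 186 184 183 189 188 190 190 190 190 192 191 195
213  32  63 126 191 190 186 189 184 187 185 185 181 184 185 184 188 187 188 189 190
214  91 136 186 194 188 188 183 182 186 186 185 184 183 184 183 187 184 190 186 195
215 192 196 193 187 188 185 185 183 184 182 184 184 185 182 185 182 182 184 192 209
216 196 193 190 190 188 190 188 189 183 181 180 186 185 185 185 185 188 209 207 209
217 196 194 186 190 187 188 190 187 186 181 183 183 181 181 185 190 210 212 208 210
218 211 210 192 191 193 191 188 189 191 188 185 181 185 190 206 210 212 209 209 209
```

```bash
python3 - <<'E'
from h import *
m=np.load('m11.npy',allow_pickle=True).item(); T=np.load('T11.npy')
th=np.linspace(0,2*np.pi,360)
def top(m,c,r): return min(proj(m,c+[r*np.cos(t),r*np.sin(t),0])[1] for t in th)
for dy in (-.002,-.001,0,.001,.002,.003):
    c=T+[0,dy,0]
    print(dy,'tip top',round(top(m,c+[0,0,-.119],.004),2),'band upper edge',round(top(m,c+[0,0,-.033],.004),2),'handle bottom edge',round(top(m,c+[0,0,-.009],.011),2),'band hi edge',round(top(m,c+[0,0,-.027],.004),2),'cap/handle top',round(top(m,c+[0,0,.046],.011),2))
a=cv2.imread('pics/w11.png'); 
for y in range(203,216): print(y,a[y,254].tolist(),a[y,252].tolist(),a[y,256].tolist())
mb=eyes.camera_model('scene'); print(proj(mb,T+[0,0,-.030]))
b=cv2.imread('pics/s11.png'); print(b[184:194,255:258].tolist())
E
```

```text
-0.002 tip top 181.9 band upper edge 209.76 handle bottom edge 212.16 band hi edge 212.54 cap/handle top 252.39
-0.001 tip top 180.98 band upper edge 208.51 handle bottom edge 210.75 band hi edge 211.26 cap/handle top 250.51
0 tip top 180.06 band upper edge 207.26 handle bottom edge 209.34 band hi edge 209.98 cap/handle top 248.61
0.001 tip top 179.13 band upper edge 206.01 handle bottom edge 207.92 band hi edge 208.7 cap/handle top 246.71
0.002 tip top 178.21 band upper edge 204.76 handle bottom edge 206.5 band hi edge 207.41 cap/handle top 244.8
0.003 tip top 177.28 band upper edge 203.5 handle bottom edge 205.07 band hi edge 206.12 cap/handle top 242.88
203 [74, 81, 87] [73, 82, 89] [75, 82, 89]
204 [75, 82, 87] [74, 81, 88] [72, 79, 85]
205 [72, 79, 86] [72, 80, 87] [70, 77, 84]
206 [61, 68, 94] [73, 80, 88] [68, 75, 89]
207 [39, 45, 94] [51, 59, 91] [47, 54, 90]
208 [37, 45, 95] [32, 41, 91] [37, 44, 93]
209 [43, 50, 93] [37, 45, 95] [37, 47, 95]
210 [40, 48, 69] [43, 51, 75] [35, 42, 68]
211 [33, 41, 49] [42, 48, 56] [31, 38, 48]
212 [24, 30, 42] [32, 38, 46] [31, 41, 49]
213 [25, 35, 45] [30, 38, 47] [32, 38, 49]
214 [27, 35, 42] [35, 43, 50] [24, 36, 46]
215 [31, 40, 48] [28, 35, 44] [23, 27, 41]
(np.float64(256.30503287435903), np.float64(190.52091921411647))
[[[77, 92, 97], [77, 87, 96], [36, 34, 33]], [[43, 44, 47], [57, 59, 64], [55, 58, 59]], [[79, 85, 90], [117, 132, 135], [108, 119, 124]], [[76, 82, 87], [122, 136, 140], [110, 117, 122]], [[76, 81, 87], [118, 128, 133], [91, 101, 105]], [[63, 69, 98], [93, 103, 149], [69, 78, 136]], [[35, 40, 113], [53, 60, 178], [46, 51, 166]], [[77, 83, 99], [99, 107, 144], [83, 94, 111]], [[89, 94, 95], [119, 130, 137], [90, 102, 101]], [[88, 95, 95], [117, 127, 133], [92, 98, 103]]]
```

The stem is centred on the TCP axis and upright to about 1 mm. I'll move it over the guide.

Emit:
arm_command:
  deltas:
    - [[-0.05,0.5,0,0,0,0],[-0.05,1.0,0,0,0,0],[-0.06,1.8,0,0,0,0],[-0.06,2.0,0,0,0,0],[-0.06,2.0,0,0,0,0],[-0.06,2.0,0,0,0,0],[-0.06,2.0,0,0,0,0],[-0.06,2.0,0,0,0,0],[-0.06,1.8,0,0,0,0],[-0.05,1.0,0,0,0,0],[-0.05,0.56,0,0,0,0],[0,0.2,0,0,0,0]]

```text
t: 23.53
tool_pos: [0.6147, 0.2523, 0.277]
orientation: [-2.218, -2.224, 0.0]
force: [-0.1, -1.0, -0.8]
opening: 0.0218
gripper_force: 30.0
```

Emit:
arm_command:
  deltas:
    - [[0,0,0,0,0,0],[0,0,0,0,0,0],[0,0,0,0,0,0],[0,0,0,0,0,0],[0,0,0,0,0,0],[0,0,0,0,0,0],[0,0,0,0,0,0],[0,0,0,0,0,0]]

```text
t: 24.2
tool_pos: [0.6151, 0.251, 0.2772]
orientation: [-2.22, -2.223, -0.0]
force: [-0.2, 0.9, -1.1]
opening: 0.0216
gripper_force: 30.0
```

```bash
python3 - <<'E'
from h import *
m=eyes.camera_model('wrist'); a,_=snap('wrist','w12'); s=monitor.read_state(); T=s['tool_pos']; print(T,s['orientation'])
b=blob(a,(100,120,30),(125,255,255),(180,330,120,270)); print(b)
x,y,w,h,_=b[0][0]; print('flange',circ(m,(x-.5,x+w-.5,y-.5,y+h-.5),.033,.087), 'lrt',circ3(m,x-.5,x+w-.5,y-.5,.033,.087,(0,0),1))
g=cv2.cvtColor(a,cv2.COLOR_BGR2GRAY)
u,v=proj(m,T+[0,0,-.1192]); print('tip',u,v)
for y in range(int(v)-8,int(v)+16,2): print(y,' '.join('%3d'%x for x in g[y,242:268]))
E
```

```text
[0.61504969 0.25102079 0.27715897] [ 2.22002046e+00  2.22285869e+00 -6.05826625e-06]
[([230, 146, 50, 48, 1150], [254.5, 166.5]), ([248, 179, 2, 2, 2], [248.5, 179.5]), ([258, 180, 2, 2, 2], [258.5, 180.5])]
flange [0.6161 0.2509 0.0322] lrt [0.6161 0.2498]
tip 253.55483688769132 183.7271430700853
175  59  66  92 137 169 172 174 175 177 177 178 177 178 178 179 179 175 177 174 173 170 165 123  62  58  60
177  56  59  63  63  81 125 162 170 173 173 173 173 174 175 174 172 171 172 165 132 111  81  62  55  58  54
179  60  59  58  57  61  64  60  76  98 112 125 136 135 135 124 121 113  90  68  65  62  64  61  56  60  59
181  55  56  60  59  54  54  63  63  66  63  71  84  88  86  82  73  64  62  60  57  57  58  59  61  58  66
183 121  76  59  59  56  58  57  60  61  74  89  90  90  91  89  85  69  56  61  60  60  60  59  63  84 121
185 112 126  87  60  58  66  59  56  62  86  89  92  92  92  89  89  74  57  61  58  62  59  65 103 124 125
187 124 117 122 121 120  97  60  57  63  84  87  93  93  90  91  87  83  58  60  64  90 120 123 121 122 129
189 127 124 123 122 121 123 128 120 104  86  89  86  91  89  94  87  92 117 122 126 121 126 125 127 126 125
191 116 116 116 119 123 123 123 121 108  88  89  89  90  91  90  90  91 117 123 125 128 124 125 136 144 171
193 180 167 171 151 148 123 113 110 101  85  88  89  89  90  90  90  93 134 142 158 169 176 174 187 188 187
195 177 177 175 175 180 181 180 172 123  87  89  90  88  88  88  89  92 139 179 179 179 180 179 179 174 176
197 183 182 183 182 186 185 181 177 108  85  86  90  88  90  92  89  90 136 182 184 183 185 184 183 179 180
```

Emit:
arm_command:
  deltas:
    - [[0,0,-0.4,0,0,0],[0,0,-0.7,0,0,0],[0,0,-0.8,0,0,0],[0,0,-0.8,0,0,0],[0,0,-0.8,0,0,0],[0,0,-0.8,0,0,0],[0,0,-0.8,0,0,0],[0,0,-0.8,0,0,0],[0,0,-0.8,0,0,0],[0,0,-0.8,0,0,0],[0,0,-0.4,0,0,0],[0,0,0,0,0,0]]

```text
t: 25.25
tool_pos: [0.6143, 0.2509, 0.1964]
orientation: [-2.219, -2.222, 0.003]
force: [0.1, -0.1, -1.4]
opening: 0.0215
gripper_force: 30.0
```

Emit:
arm_command:
  deltas:
    - [[0,0,0,0,0,0],[0,0,0,0,0,0],[0,0,0,0,0,0],[0,0,0,0,0,0]]

```text
t: 25.58
tool_pos: [0.6154, 0.2512, 0.1989]
orientation: [2.219, 2.223, 0.002]
force: [-0.6, -0.0, -1.2]
opening: 0.0216
gripper_force: 30.0
```

```bash
python3 - <<'E'
from h import *
m=eyes.camera_model('wrist'); a,_=snap('wrist','w13'); s=monitor.read_state(); T=s['tool_pos']; print(T,s['orientation'],s['force'])
b=blob(a,(100,100,20),(125,255,255),(170,340,120,300)); print(b)
x,y,w,h,_=b[0][0]; print('lrt',circ3(m,x-.5,x+w-.5,y-.5,.033,.087,(0,0),1))
# neck rim upper edge & rod/neck extents along rows at rim height
u,v=proj(m,T*[1,1,0]+[0,0,.119]); print('rim centre if aligned',u,v,'left',proj(m,[T[0]-.02,T[1],.119]),'top',proj(m,[T[0],T[1]+.02,.119]),'inner bottom hidden')
for y in range(int(v)-28,int(v)+20,4): print(y,' '.join('%3d'%q for q in a[y,220:290:2,0]),)
E
```

```text
[0.61530198 0.25119905 0.19873965] [2.21964471e+00 2.22265918e+00 1.23977167e-03] [-0.57477956  0.23120392 -0.95707075]
[([223, 155, 63, 59, 2303], [253.9, 182.3])]
lrt [0.616  0.2505]
rim centre if aligned 253.31372114657492 194.59113748873492 left (np.float64(231.62752025368684), np.float64(194.57309037951256)) top (np.float64(253.32314783075643), np.float64(173.38606496697912)) inner bottom hidden
166  69  49  53  70  69 116 126 126 127 126 128 124 126 126 124 124 126 126 127 125 125 125 126 123 127 128 216 217 219 163  62  52  66  72 141
170  67  52  93  77 124 125 125 128 126 126 127 125 105  86  86  85  88  87  87  87  88  87 108 124 126 125 163 166 165 165 161  62  53  70  77
174  51  52  90 125 125 126 125 127 124 125  86  81  83  86  85  84 105 115  98  85  88  88  82  83  95 122 123 127 123 127 128 125  53 105 108
178  59  54 116 125 125 123 121 125 114  79  81 111 130 122 115 110 113 110 107 112 115 115 127 110  86  81 164 190 192 194 192 192 177 106 108
182  81  62 126 124 125 124 124 123  79 124 123 124 123 107 140 144  90  82  80 118 128  98 122 116 121 120  86 124 126 
[... 331 characters left out ...]
 208 213 206 124  75  82  82  90  92 124 152  94  79  79  81  86 150 113  90  87  77  74  81 122 216 215 214 214 144 171 174
198 174 158 105 173 205 208 205 127 102  81  80  82  86  93  92  74  81  79  80  75  90  85  88  84  80  80 106 128 213 213 212 182 174 171 173
202 174 171 152 136 126 208 208 165 211  81  79  83  82  83  85  75  79  76  78  75  86  82  84  80  79  78 124 176 212 211 163 172 172 172 156
206 189 157 151 149 150 141 171 183 184 193 142  84  84  77  80  74  78  69  74  73  77  85  86  78  91 113 173 185 169 151 155 155 134 196 194
210 145 152 152 150 151 152 152 155 161 179 178 190 176  98  79  36  45  48  41  40  71 103 199 183 181 181 162 154 156 154 152 152 155 161 165
```

Emit:
arm_command:
  deltas:
    - [[0,-0.04,-0.3,0,0,0],[0,0,-0.5,0,0,0],[0,0,-0.5,0,0,0],[0,0,-0.6,0,0,0],[0,0,-0.6,0,0,0],[0,0,-0.6,0,0,0],[0,0,-0.5,0,0,0],[0,0,-0.5,0,0,0],[0,0,-0.4,0,0,0],[0,0,-0.3,0,0,0],[0,0,-0.1,0,0,0],[0,0,0,0,0,0]]

```text
t: 26.63
tool_pos: [0.6149, 0.2507, 0.1488]
orientation: [-2.22, -2.223, 0.001]
force: [0.5, -0.4, -0.6]
opening: 0.0216
gripper_force: 30.0
```

Emit:
arm_command:
  deltas:
    - [[0,0,0,0,0,0],[0,0,0,0,0,0],[0,0,0,0,0,0],[0,0,0,0,0,0],[0,0,0,0,0,0],[0,0,0,0,0,0],[0,0,0,0,0,0],[0,0,0,0,0,0],[0,0,0,0,0,0],[0,0,0,0,0,0],[0,0,0,0,0,0],[0,0,0,0,0,0]]

```text
t: 27.63
tool_pos: [0.615, 0.2507, 0.1491]
orientation: [-2.22, -2.223, 0.0]
force: [0.8, -0.5, -1.1]
opening: 0.0216
gripper_force: 30.0
```

```bash
python3 - <<'E'
from h import *
m=eyes.camera_model('wrist'); a,_=snap('wrist','w14'); s=monitor.read_state(); T=s['tool_pos']; print(T,s['orientation'],s['force'],s['dq'].round(4),s['gripper_force'])
b=blob(a,(100,100,20),(125,255,255),(150,360,120,300)); print(b)
x,y,w,h,_=b[0][0]; print('lrt',circ3(m,x-.5,x+w-.5,y-.5,.033,.087,(0,0),1))
print('red wrist',blob(a,(0,130,40),(8,255,255),(180,330,100,240)), proj(m,T+[0,0,-.0302]))
u,v=proj(m,[T[0],T[1],.119]); print('rim',u,v,proj(m,[T[0],T[1]+.02,.119]))
for y in range(int(v)-30,int(v)+8,3): print(y,' '.join('%3d'%q for q in a[y,220:290:2,0]),)
c,ms=snap('scene','s14'); u,v=map(int,proj(ms,[T[0],T[1],.119])); print(u,v)
for y in range(v-10,v+8): print(y,' '.join('%d/%d/%d'%tuple(q) for q in c[y,u-9:u+10:2]))
E
```

```text
[0.61502405 0.25071285 0.14911265] [-2.21987379e+00 -2.22291880e+00  6.08771837e-05] [ 0.78851296 -0.36988401 -1.16592384] [-0.0003 -0.0004 -0.0019  0.0015 -0.0006  0.0002] 29.999858736991882
[([217, 163, 76, 61, 2847], [254.5, 190.7]), ([238, 223, 1, 1, 1], [238.0, 223.0])]
lrt [0.6159 0.2508]
red wrist [([250, 208, 7, 3, 11], [252.9, 208.5]), ([258, 209, 1, 1, 1], [258.0, 209.0])] (np.float64(253.35036292553878), np.float64(213.66463700854783))
rim 253.35004578439876 213.70599976772402 (np.float64(253.36260013667197), np.float64(188.02196241259685))
183  95 127 128 129 127 128 122 128 124 126 108  89  85  85  85  87  86  84  85  86  90  87  86  86  97 126 126 129 125 125 127 135 217 218 135
186 124 127 126 127 127 126 125 129 123  82  86  87  81  87  86  89  86  84  86  88  85  90  87  88  86  83 113 123 125 124 126 142 217 218 214
189 126 125 128 125 127 129 127 124  84  82  85  87  89  87 102 113 124 129 128 120 101  90  84  89  86  85  85 104 129 125 126 141 217 216 216
192 126 123 127 125 124 126 124  79  83  83  86 121 132 127 122 112  98  96  93 110 117 122 127 126 103  86  8
[... 2658 characters left out ...]
7/104/58 129/73/43 66/109/151 45/63/77
209 130/198/240 127/202/243 125/188/251 120/63/23 131/74/42 127/74/50 140/74/35 131/75/49 81/126/166 72/119/159
210 131/202/241 130/205/248 132/141/172 122/68/36 131/71/40 131/74/37 131/75/41 140/78/41 127/99/102 81/122/161
211 128/200/241 133/196/248 149/88/76 119/65/38 127/69/32 133/75/41 132/73/34 131/75/38 151/85/49 131/120/140
212 126/197/241 143/141/171 151/78/36 119/64/32 133/77/46 129/69/35 134/73/37 126/70/37 158/85/44 217/123/101
213 129/201/244 152/95/93 159/84/37 126/74/45 129/73/38 134/79/46 135/77/42 128/70/36 223/119/56 222/130/116
214 131/203/244 152/92/90 149/80/39 118/69/36 129/71/36 127/70/36 126/68/34 134/72/32 225/119/53 205/126/118
```

The band is level with the rim (scene rows 206–207), and the rod is centred to within 1 mm. The readings are still, so I'll hand it in.

```bash
python3 -c "
from h import *
print(ticket.close_job())"
```

```text
the job is handed in; nothing more can be done
None
```

The job is handed in at about 28 s: liner seated in the pot, guide hung level in it, and the stem held upright and centred to about 1 mm in the bore with its band level with the rim; no verdict was returned.

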